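Tuck in the recipe holder's cover flap

TASK

Protect the recipe card from splashes: with the fingertips push the holder's standing red cover flap over until it lies flat on the card, and, keeping it pressed down, push it by its black rib so that its free edge slides well beneath the steel retaining lip and stays caught there when you let go. Do not lift, tip or shove the holder away from its place, and leave everything else on the worktop alone.

Things in the scene. Friction and masses are not known exactly. Their poses are not given: they have to be found in the camera images.
- holder: recipe-card holder, loose on the worktop: steel base plate 190x150 mm on rubber feet, top 12 mm above the worktop, about 2 kg, paper card on it. Origin: centre of its underside; +x points from lip side to hinge side, y along hinge and lip, z up. At the hinge side two 27 mm tall steel cheeks at y = -66 and +66 mm carry the flap's hinge pin.
- lip (a point): middle of the retaining lip's top, at holder x = -63 mm. The lip is a dark steel strip 134 mm wide, rising from the base at x = -87 mm and overhanging it to a slightly upturned nose at x = -57 mm; underside 24 mm, top 27 mm above the worktop.
- flap (a joint): hinge of the cover flap, rad: 0 = folded over, flat above the card; 1.57 = upright; more = leaning back away from the lip (stop at 2.2). Near upright it stays where left; folded flat it springs up again by 0.3 to 0.4 rad unless caught under the lip or held down (2 N near the rib do). The flap is a red frame with a clear window, 118 mm wide, 4 mm thick, 125 mm from pin to free edge.
- tuck (a joint): sliding play of the hinge pin in its slots, m: 0 = back, 0.016 = pin and flap moved fully toward the lip (holder -x). Rubs with 3 to 4 N, so it stays where left. The pin is 19.5 mm above the worktop, at holder x = 74 mm minus this value.
- flap_edge (a point): middle of the flap's free edge, at half its thickness. With the flap flat it is at holder x = -51 mm when tuck is 0 (6 mm short of the lip's nose) and at -67 mm when tuck is 0.016 (10 mm beneath the lip). The flat flap's top face is 21.5 mm above the worktop, 2.5 mm below the lip's underside, so it must be held flat while it is slid.
- rib (a point): top middle of the black push rib on the flap's outer face (uppermost once folded): a straight bar over the full 118 mm width, 10 mm thick, 9 mm proud of the face, its middle 90 mm from the pin. The face between pin and rib is free to press on; pushing the rib's hinge-side face slides the flap. Site axes: x from free edge to hinge, z out of the outer face.
- onion_pan: steel pan of chopped red onion, 174x322x64 mm, long side along its y; origin at the centre of its underside. A bystander.
- salt_shaker: salt shaker, white with a grey top, 44 mm across, 90 mm tall; origin at the centre of its underside. A bystander.
- full_cup: small round steel portion cup with yellow contents, 61 mm across, 37 mm tall; origin at the centre of its underside. A bystander.
- empty_cup: small round steel portion cup, empty, 61 mm across, 37 mm tall; origin at the centre of its underside. A bystander.
- pastry_brush: pastry brush with a wooden handle, 222 mm long, lying flat; origin at the centre of its underside. A bystander.
- spread_tub: green and white plastic tub, 96x137x53 mm; origin at the centre of its underside. A bystander.

How it is judged:
On the way, in this order (a step that is already met when the one before it is completed fails the run):
1. the flap is folded over onto the card (value of joint flap below 0.25 rad), for 0.1 s.
2. the flap's free edge is beneath the lip (x of flap_edge in the frame of holder below -0.062 m and z of flap_edge in the frame of holder below 0.0235 m), for 0.2 s.
At the end, for the whole second after the job is handed in: The flap lies flat (within 0.08 rad) with its free edge at least 5 mm beneath the retaining lip (edge at holder x below -62 mm and lower than 23.5 mm above the holder's underside), caught there and at rest; the holder lies level on the worktop (all of step 2 and value of joint flap below 0.08 rad and velocity of joint flap below 0.05 rad/s and height (world z) of holder below 0.006 m and angle between holder's own z axis and vertical below 0.05 rad and linear speed of holder below 0.02 m/s); the robot touches nothing.
It fails at once if the holder is lifted more than 10 mm (height (world z) of holder above 0.01 m).
It fails at once if the holder is tipped by more than 0.12 rad (angle between holder's own z axis and vertical above 0.12 rad).
It fails at once if the holder is shoved more than 50 mm from its place (distance of holder from where it was at the start of the episode above 0.05 m).
It fails at once if another thing on the worktop is moved more than 30 mm (distance of any of onion_pan, salt_shaker, full_cup, empty_cup, pastry_brush, spread_tub from where it was at the start of the episode above 0.03 m).
It also fails if it takes over 35 s, if anything falls off the work surface, if the arm or the gripper's body presses on something with over 40 N, if the wrist force passes 120 N, or if a joint passes its speed limit or range.

ROBOT

A 6-joint arm with a two-finger parallel gripper is mounted at the origin on a cart in front of the work surface, level with it; the furniture and walls round the work are solid. World frame = base frame: x ahead of the robot, y to its left, z up, the work surface at z = 0. Lengths are in m, angles in rad, forces in N, time in s.
With the tool pointing down it reaches from about 0.275 to 0.825 m from the base axis. Payload 4.9 kg.
Tool frame: the origin (TCP) lies at the very end of the fingers, on their centre line; the grasp point (between the pads) lies 19 mm behind it (arm.grip_point_offset is the distance from the TCP to the grasp point, in m); z points along the fingers, y is the line along which they close (so a half turn about z gives the same grasp; the last joint's range is limited). The gripper opens to 85 mm and grips with 20 to 120 N. Pads are 22 mm wide; open, the fingers measure 114 mm over their backs; the gripper's body (76 mm by 85 mm) begins 54 mm behind the grasp point. The pads swing forward as they close: fully open they stand 13 mm farther back than shut.
Start: joints at [-1.409, 0.326, -0.193, 1.052, 0, 1.437], TCP at [0.16, -0.526, 0.231] pointing down, gripper open.
Joint ranges: [-2.65, 2.65], [-0.97, 1.79], [-1.3, 1.35], [-1.93, 2.1], [-1.47, 1.37], [-3.14, 3.14]. Speed limits (rad/s): [2.57, 2.57, 3.14, 3.14, 3.14, 3.14].

INTERFACE

Orientations are given as [roll, pitch, yaw] about the fixed x, y, z axes, in that order (R = Rz(yaw) Ry(pitch) Rx(roll)).
In Python, from workcell import arm gives the robot as it stands. The module is installed in compiled form; this text tells all that it offers.
- The arm moves only by the tool carry_out, never from a script. Its argument "motion" is text: rows parted by semicolons, each of 7 numbers parted by spaces: the shift along the tool's x, y, z in m, then the turn, a rotation vector about the tool's x, y, z in rad, then the finger opening in m, from 0 to 0.0854. A call has 1 to 20 rows; each row shifts and turns the commanded pose from where the row before left it, along the tool's axes as they then stand; what a row does not reach is not made up. A row lasts 1/8 s, in which the tool goes at most 62.5 mm and 10.7 degrees, less where a joint would pass 70% of its speed; a pose out of reach is approached as far as the arm can. A call is refused whole if a number of a shift passes 0.0625 or a number of a turn 0.188, either way. A call with a gripper value outside its range is refused whole. The fingers move at their own pace and stop on an object; "newtons" is the grip in N (left out, the last holds). Time passes only in rows, so rows that do not move let the fingers close. It gives the time, the measured TCP pose, the force, the opening and the grip force at its end, in the units of the state.
- arm.get_obs(): the state, without advancing time (a new reading comes with each control period).
- arm.grab_frame(name): name is "scene" or "top"; returns a dict with "image" (384x512x3 uint8, blue, green, red), "depth" (384x512 float32, m along the optical axis (not along the pixel's ray), 0 where there is no reading), "mtx" (3x3 intrinsics, pixels), "rvec" (rotation vector, rad) and "tvec" (3), from world to camera coordinates, as OpenCV has them. Camera axes: x right, y down, z forward; pixel columns grow to the right and rows downward; lengths in m; the calibration is good to about 2 mm. A picture is of the moment at which its call begins.
- arm.close_job(): hands the job in; it is judged then, once.
The state is a dict: "time_s": time; "joints": joint angles; "dq": joint speeds; "tau": joint torques, N m; "ee_pos": TCP position; "tcp_rot": TCP orientation; "contact_force": force on the tool from outside, world axes, zero at the start; "wrist_torque": the same for the moment, N m; "gripper_width": finger opening in m; "grasp_force": force on a finger pad.
Only numpy, scipy, OpenCV 4.12 (cv2) and the standard library are available. Lean on these libraries where they do the work, as an engineer would, in place of code of your own. Each camera call takes 0.05 s, during which the arm holds its last target. There are 200 camera calls.

## Working session

There is one attempt and no reset: what is moved stays moved. The work goes in short steps, Python scripts to look and compute and a tool call to move; the robot and the scene stay as the last step left them, time stands still between calls to the robot, and variables do not carry over. Pictures are saved under pics/ and viewed, at most 10 in all, crops included, and the job is handed in when it is done.

Besides the shell and the picture viewer there is one more tool, called after "Call:" as name(argument=value, ...), one argument or row to a line, values as JSON. carry_out: Moves the arm, as the interface text tells. Its arguments: {"type":"object","properties":{"motion":{"type":"string"},"newtons":{"type":"number"}},"required":["motion"]}

```bash
mkdir -p pics
python3 - <<'E'
from workcell import arm
import cv2,numpy as np
for n in("scene","top"):
    f=arm.grab_frame(n); cv2.imwrite(f"pics/{n}0.png",f["image"]); np.savez(f"{n}0.npz",**f)
    R=cv2.Rodrigues(f["rvec"])[0]; print(n,-R.T@np.ravel(f["tvec"]),R[2])
print(arm.get_obs())
E
```

```text
scene [-0.22961277  1.25437665  0.8447003 ] [ 0.48322213 -0.72789091 -0.48648863]
top [0.26117286 0.07363685 1.60608997] [ 0.19092447 -0.00758891 -0.98157539]
{'time_s': 0.1, 'joints': array([-1.40918743e+00,  3.26883873e-01, -1.93445257e-01,  1.05202061e+00,
        5.12181073e-05,  1.43658803e+00]), 'dq': array([ 0.00119718, -0.00081984,  0.00274541, -0.00018331,  0.00057353,
        0.00094742]), 'tau': array([-2.05714114e-04, -4.44239080e+01,  2.63037354e+01,  7.87292694e-03,
       -1.86489310e-04,  9.18372365e-06]), 'ee_pos': array([ 0.16027619, -0.52559884,  0.23058713]), 'tcp_rot': array([-3.14006006e+00, -2.58613159e-04,  2.95816948e-01]), 'contact_force': array([0.61008425, 0.14957429, 0.35771245]), 'wrist_torque': array([-0.04395277, -0.03831429,  0.06837495]), 'grasp_force': 0.0, 'gripper_width': 0.08557014944721268}
```

View pics/scene0.png

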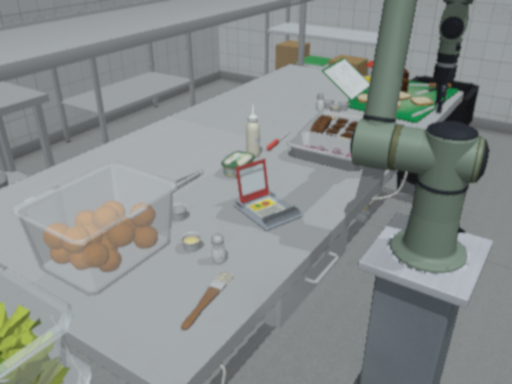

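View pics/top0.png

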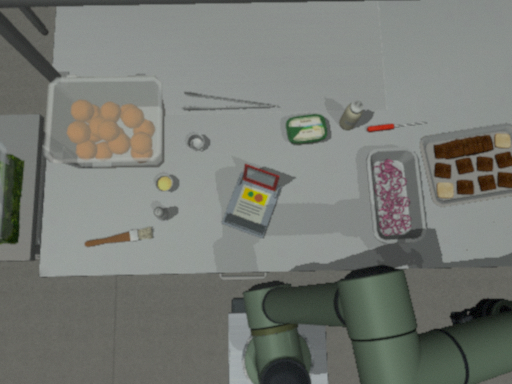

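The top view shows the holder around (254,203): the dark lip at (245,222) is nearest the robot and the red flap stands at (262,178). In the scene view the holder is at (268,207) with the flap at (253,181). I'll zoom in on both.

Run:
```python
import cv2,numpy as np
a=np.load("top0.npz")["image"][155:245,210:300]; b=np.load("scene0.npz")["image"][150:240,220:310]
cv2.imwrite("pics/z.png",np.hstack([cv2.resize(i,(400,400),interpolation=2)for i in(a,b)]))
```

```text
(no output)
```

View pics/z.png

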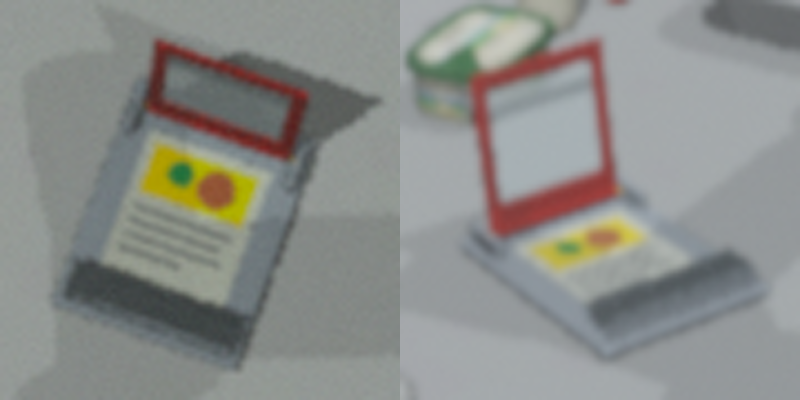

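Zoomed: in the top crop (left) the flap's free edge runs (158,42)-(307,92), its hinge edge (147,105)-(290,157), and the lip nose (75,262)-(250,318). In the scene crop (right) the free edge is at (473,80)-(600,42) and the hinge edge at (492,230)-(618,190).

```bash
cat > h.py <<'E'
import cv2,numpy as np
def ray(f,uv):
    R=cv2.Rodrigues(f["rvec"])[0]; p=cv2.undistortPoints(np.float64(uv).reshape(-1,1,2),f["mtx"],None)[:,0]
    return -R.T@np.ravel(f["tvec"]), np.c_[p,np.ones(len(p))]@R
def plane(f,uv,z):
    c,d=ray(f,uv); return c+d*((z-c[2])/d[:,2])[:,None]
def P(f): return f["mtx"]@np.c_[cv2.Rodrigues(f["rvec"])[0],np.ravel(f["tvec"])]
def tri(f,a,g,b):
    X=cv2.triangulatePoints(P(f),P(g),np.float64(a).T,np.float64(b).T); return (X[:3]/X[3]).T
E
python3 - <<'E'
from h import *
np.set_printoptions(precision=4,suppress=True)
t=dict(np.load("top0.npz"));s=dict(np.load("scene0.npz"))
T=lambda l:np.float64(l)/4.444+[209.5,154.5]
S=lambda l:(np.float64(l)-[400,0])/4.444+[219.5,149.5]
tt=T([(158,42),(307,92),(147,105),(290,157)]);ss=S([(473,80),(600,42),(492,230),(618,190)])
X=tri(t,tt,s,ss);print("tri flap",X)
n=plane(t,T([(55,300),(240,368)]),.012);print("near corners",n)
n2=plane(s,S([(610,355),(768,292)]),.012);print("scene near corners",n2)
l=plane(t,T([(75,262),(250,318)]),.027);print("lip nose",l)
print("hinge z.0195 top",plane(t,tt[2:],.0195),"scene",plane(s,ss[2:],.0195))
for nm,a in(("nc",n),("nc2",n2),("lip",l),("ft",X[:2]),("fb",X[2:])):
    d=a[1]-a[0]; print(nm,np.hypot(*d[:2]),np.arctan2(d[1],d[0])+np.pi/2)
# lip mask
im=t["image"];g=im.max(2);m=np.zeros_like(g);m[205:240,222:272]=(g[205:240,222:272]<85)
c=max(cv2.findContours(m,0,2)[0],key=cv2.contourArea);r=cv2.minAreaRect(c);print("lip rect",plane(t,cv2.boxPoints(r),.027),len(c))
# red mask line fits/depth
hs=cv2.cvtColor(im,cv2.COLOR_BGR2HSV);m=((hs[...,1]>130)&((hs[...,0]<8)|(hs[...,0]>172)));v,u=np.nonzero(m)
k=(abs(u-262)<25)&(abs(v-177)<15);u=u[k];v=v[k];c,d=ray(t,np.c_[u,v]);Q=c+d*t["depth"][v,u][:,None];Q=Q[Q[:,2]>0.015]
c0=Q.mean(0);w=np.linalg.svd(Q-c0)[2][2];print("flap plane",c0,w,Q[:,2].min(),Q[:,2].max())
E
```

```text
tri flap [[ 0.6184  0.0919  0.139 ]
 [ 0.5779 -0.0145  0.1384]
 [ 0.5967  0.1027  0.0243]
 [ 0.5539 -0.0062  0.0208]]
near corners [[0.4499 0.176  0.012 ]
 [0.395  0.0367 0.012 ]]
scene near corners [[0.4411 0.182  0.012 ]
 [0.3895 0.0496 0.012 ]]
lip nose [[0.4766 0.1597 0.027 ]
 [0.4311 0.0285 0.027 ]]
hinge z.0195 top [[ 0.5983  0.1031  0.0195]
 [ 0.5551 -0.0058  0.0195]] scene [[ 0.6008  0.0959  0.0195]
 [ 0.5543 -0.0085  0.0195]]
nc 0.14976598897388416 -0.3749415348066014
nc2 0.1420708831871807 -0.37155360040017293
lip 0.13883207682811277 -0.33372027454087094
ft 0.11389957203107345 -0.36366158670363813
fb 0.11702903864327205 -0.3741291816093848
lip rect [[0.4519 0.1665 0.027 ]
 [0.4791 0.1574 0.027 ]
 [0.4329 0.0261 0.027 ]
 [0.4061 0.0356 0.027 ]] 62
flap plane [0.5807 0.0416 0.0855] [-0.9071  0.3948 -0.1461] 0.016740876797982862 1.606089971647634
```

Call:
carry_out(
  motion="0 0 0 0 0 -0.177 0;0 0 0 0 0 -0.177 0;0 0 0 0 0 -0.177 0;0 0 0 0 0 -0.177 0;0 0 0 0 0 -0.177 0;0 0 0 0 0 -0.177 0;0 0 0 0 0 -0.177 0;0 0 0 0 0 -0.177 0;0 0 0 0 0 -0.177 0;0 0 0 0 0 -0.177 0;0 0 0 0 0 -0.177 0;0 0 0 0 0 -0.177 0;0 0 0 0 0 -0.177 0;0 0 0 0 0 -0.177 0",
  newtons=40,
)

```text
time_s: 1.85
ee_pos: [0.1603, -0.5258, 0.2308]
tcp_rot: [3.141, -0.001, 2.78]
contact_force: [0.5, -0.3, 0.8]
gripper_width: 0.0003
grasp_force: 0.0
```

Call:
carry_out(
  motion="-0.0186 0.049 0 0 0 0 0;-0.0186 0.049 0 0 0 0 0;-0.0186 0.049 0 0 0 0 0;-0.0186 0.049 0 0 0 0 0;-0.0186 0.049 0 0 0 0 0;-0.0186 0.049 0 0 0 0 0;-0.0186 0.049 0 0 0 0 0;-0.0186 0.049 0 0 0 0 0;-0.0186 0.049 0 0 0 0 0;-0.0186 0.049 0 0 0 0 0;-0.0186 0.049 0 0 0 0 0;-0.0186 0.049 0 0 0 0 0;-0.0186 0.049 0 0 0 0 0;-0.0186 0.049 0 0 0 0 0;0 0 0 0 0 0 0;0 0 0 0 0 0 0",
)

```text
time_s: 3.85
ee_pos: [0.6493, 0.0203, 0.2305]
tcp_rot: [-3.141, -0.002, 2.774]
contact_force: [-0.1, 0.1, -0.0]
gripper_width: 0.0004
grasp_force: 0.0
```

Call:
carry_out(
  motion="0 0 0.045 0 0 0 0;0 0 0.045 0 0 0 0;0 0 0.045 0 0 0 0;0.012 0 0 0 0 0 0;0.012 0 0 0 0 0 0;0.012 0 0 0 0 0 0;0.01 0 0 0 0 0 0;0.01 0 0 0 0 0 0;0.01 0 0 0 0 0 0;0.01 0 0.001 0 0 0 0;0.008 0 0.001 0 0 0 0;0.008 0 0 0 0 0 0;0 0 0 0 0 0 0",
)

```text
time_s: 5.48
ee_pos: [0.5632, 0.0537, 0.0941]
tcp_rot: [-3.141, -0.001, 2.774]
contact_force: [0.1, -0.0, 0.1]
gripper_width: -0.0001
grasp_force: 0.0
```

Run:
```python
from workcell import arm
import cv2,numpy as np
o=[]
for n,(u,v) in(("scene",(265,195)),("top",(255,200))):
    f=arm.grab_frame(n)["image"][v-50:v+50,u-50:u+50]; o.append(cv2.resize(f,(400,400),interpolation=2))
cv2.imwrite("pics/c1.png",np.hstack(o)); print(arm.get_obs()["contact_force"])
```

```text
[0.19670112 0.29890438 0.88263582]
```

View pics/c1.png

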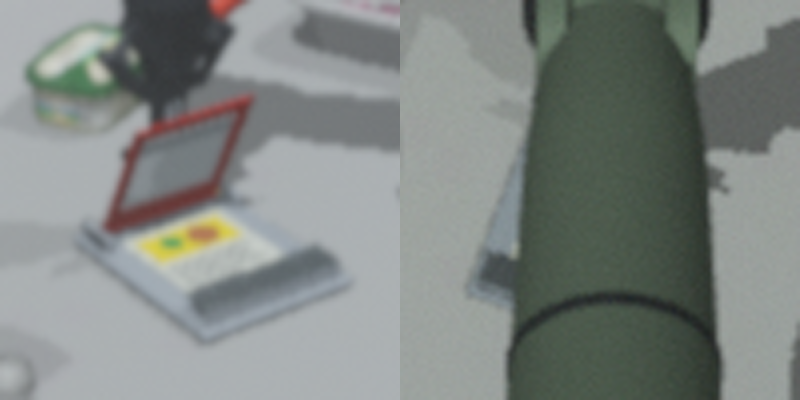

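The flap (scene crop, free edge (140,130)-(250,98)) now leans toward the lip at about 1.1 rad and the holder hasn't moved. Continuing down.

Call:
carry_out(
  motion="0.009 0 0.006 0 0 0 0;0.008 0 0.006 0 0 0 0;0.008 0 0.007 0 0 0 0;0.005 0 0.006 0 0 0 0;0.004 0 0.007 0 0 0 0;0.003 0 0.007 0 0 0 0;0.001 0 0.006 0 0 0 0;0.001 0 0.006 0 0 0 0;0.001 0 0.006 0 0 0 0;0 0 0.004 0 0 0 0;0 0 0 0 0 0 0",
)

```text
time_s: 6.95
ee_pos: [0.5266, 0.0678, 0.0329]
tcp_rot: [-3.141, -0.0, 2.774]
contact_force: [-0.0, -0.3, -0.2]
gripper_width: 0.0
grasp_force: 0.1
```

Run:
```python
from workcell import arm
import cv2,numpy as np
u,v=265,200
f=arm.grab_frame("scene");np.savez("s2.npz",**f)
cv2.imwrite("pics/c2.png",cv2.resize(f["image"][v-40:v+40,u-50:u+50],(800,600),interpolation=2)); print(arm.get_obs()["contact_force"])
```

```text
[ 1.05679669 -0.44738393  1.02603928]
```

View pics/c2.png

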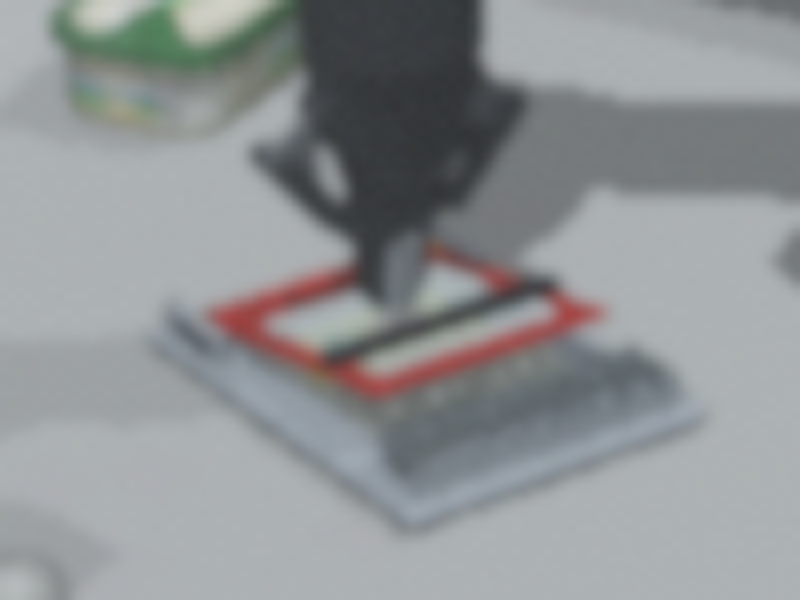

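The flap is almost flat, its free edge at (375,395)-(603,312) and the rib at (325,355)-(555,283). I'll check that the edge clears the lip nose before pressing.

Run:
```python
from h import *
f=dict(np.load("s2.npz"));H=lambda X:np.c_[(X[:,:2]-[.508,.0745])@np.array([[.934,.357],[-.357,.934]])]
S=lambda l:np.float64(l)/[8,7.5]+[214.5,159.5]
print("edge",H(plane(f,S([(375,393),(603,312)]),.041)),"near plate corners",H(plane(f,S([(410,525),(705,412)]),.012)))
print("rib top",H(plane(f,S([(325,352),(555,281)]),.0195+.015+.011)))
```

```text
edge [[-0.0463078   0.05711701]
 [-0.04633087 -0.05804785]] near plate corners [[-0.09956387  0.07941955]
 [-0.09875151 -0.06942589]]
rib top [[-0.01359712  0.05782366]
 [-0.0196051  -0.05421584]]
```

Call:
carry_out(
  motion="0 0 0.004 0 0 0 0;0 0 0.004 0 0 0 0;0 0 0.003 0 0 0 0;0 0 0.001 0 0 0 0;0 0 0 0 0 0 0;0 0 0 0 0 0 0",
)

```text
time_s: 7.75
ee_pos: [0.5268, 0.0678, 0.0213]
tcp_rot: [-3.142, 0.0, 2.774]
contact_force: [-1.3, 0.0, 1.7]
gripper_width: 0.0001
grasp_force: 1.1
```

Contact is light. I'll press a little more and then slide toward the rib.

Call:
carry_out(
  motion="0 0 0.001 0 0 0 0;0 0 0.0005 0 0 0 0;0 0 0 0 0 0 0;0.003 0 0 0 0 0 0;0.003 0 0 0 0 0 0;0.003 0 0 0 0 0 0;0 0 0 0 0 0 0",
)

```text
time_s: 8.62
ee_pos: [0.5205, 0.0707, 0.0208]
tcp_rot: [3.141, 0.004, 2.774]
contact_force: [2.3, -0.6, 6.5]
gripper_width: -0.0
grasp_force: 3.3
```

Call:
carry_out(
  motion="0.003 0 0 0 0 0 0;0.003 0 0 0 0 0 0;0.003 0 0 0 0 0 0;0.003 0 0 0 0 0 0;0.003 0 0 0 0 0 0;0.003 0 0 0 0 0 0;0 0 0 0 0 0 0",
)

```text
time_s: 9.5
ee_pos: [0.5038, 0.0773, 0.0207]
tcp_rot: [3.141, 0.004, 2.774]
contact_force: [2.8, -1.0, 6.4]
gripper_width: 0.0002
grasp_force: 3.0
```

Call:
carry_out(
  motion="0.003 0 0 0 0 0 0;0.003 0 0 0 0 0 0;0.003 0 0 0 0 0 0;0.002 0 0 0 0 0 0;0 0 0 0 0 0 0",
)

```text
time_s: 10.12
ee_pos: [0.4933, 0.0813, 0.0206]
tcp_rot: [3.141, 0.004, 2.774]
contact_force: [1.8, -1.2, 5.8]
gripper_width: 0.0001
grasp_force: 2.6
```

Run:
```python
from workcell import arm
import cv2,numpy as np
u,v=265,200
f=arm.grab_frame("scene");np.savez("s3.npz",**f)
cv2.imwrite("pics/c3.png",cv2.resize(f["image"][v-40:v+40,u-50:u+50],(800,600),interpolation=2)); print(arm.get_obs()["contact_force"])
```

```text
[ 2.72497301 -1.07094067  6.33116742]
```

View pics/c3.png

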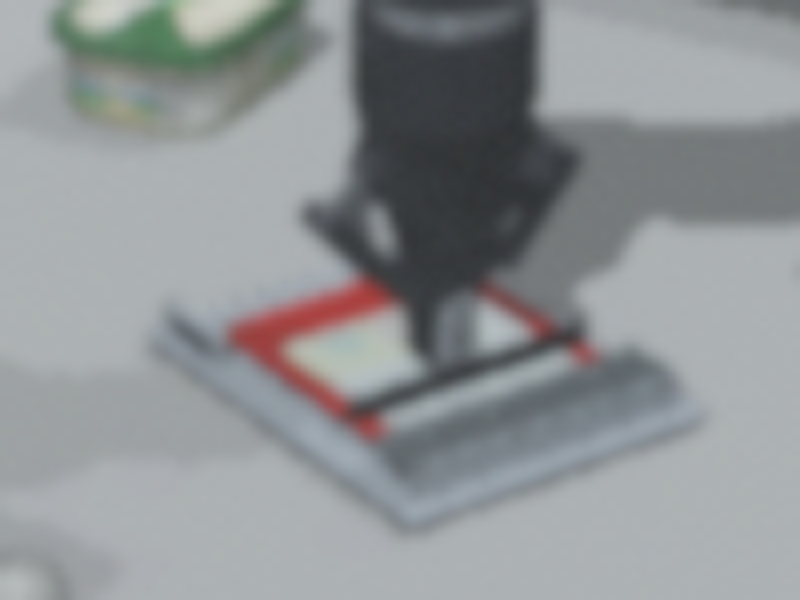

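The free edge is no longer visible: the red side rails end at the lip, (375,430) and (590,355). I'll keep pushing until the end stop shows in the force.

Call:
carry_out(
  motion="0.002 0 0 0 0 0 0;0.002 0 0 0 0 0 0;0.002 0 0 0 0 0 0;0 0 0 0 0 0 0",
)

```text
time_s: 10.68
ee_pos: [0.492, 0.082, 0.0213]
tcp_rot: [3.141, 0.012, 2.773]
contact_force: [11.1, -5.0, 0.5]
gripper_width: 0.0002
grasp_force: 6.0
```

Run:
```python
from h import *
f=dict(np.load("s3.npz"));H=lambda X:np.c_[(X[:,:2]-[.508,.0745])@np.array([[.934,.357],[-.357,.934]])]
S=lambda l:np.float64(l)/[8,7.5]+[214.5,159.5]
print("rib top mid",H(plane(f,S([(350,408),(580,328)]),.0305)),"near plate",H(plane(f,S([(410,525),(705,412)]),.012)))
```

```text
rib top mid [[-0.03640375  0.06207851]
 [-0.03773413 -0.05332465]] near plate [[-0.09956387  0.07941955]
 [-0.09875151 -0.06942589]]
```

The end stop is reached: 12 N lateral, and the rib sits where full tuck predicts. Releasing: unload, then lift.

Call:
carry_out(
  motion="-0.004 0 0 0 0 0 0;-0.003 0 -0.002 0 0 0 0;0 0 -0.004 0 0 0 0;0 0 -0.01 0 0 0 0;0 0 -0.03 0 0 0 0;0 0 -0.05 0 0 0 0;0 0 -0.05 0 0 0 0;0 0 -0.05 0 0 0 0;0 -0.06 0 0 0 0 0;0 -0.06 0 0 0 0 0;0 -0.06 0 0 0 0 0;0 -0.06 0 0 0 0 0;0 -0.06 0 0 0 0 0;0 -0.06 0 0 0 0 0;0 0 0 0 0 0 0;0 0 0 0 0 0 0",
)

```text
time_s: 12.68
ee_pos: [0.362, -0.2535, 0.2156]
tcp_rot: [3.14, -0.002, 2.773]
contact_force: [0.1, 0.2, 0.8]
gripper_width: -0.0004
grasp_force: 0.0
```

Run:
```python
from workcell import arm
import cv2,numpy as np
o=[]
for n,(u,v) in(("scene",(265,205)),("top",(255,200))):
    f=arm.grab_frame(n)["image"][v-50:v+50,u-50:u+50]; o.append(cv2.resize(f,(400,400),interpolation=2))
cv2.imwrite("pics/c4.png",np.hstack(o))
```

```text
(no output)
```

View pics/c4.png

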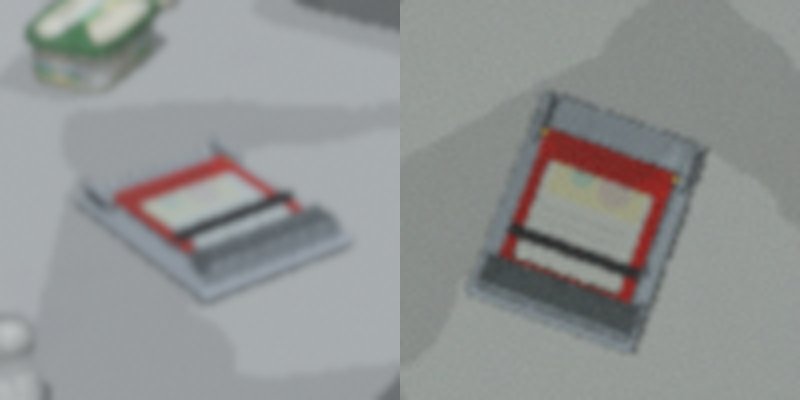

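The flap lies flat in both views. In the top crop its free edge is hidden under the lip at (490,255)-(640,305), and the holder hasn't moved. Handing in.

```bash
python3 -c "
from workcell import arm
print(arm.close_job())"
```

```text
the job is handed in; nothing more can be done
None
```

The cover flap is folded flat and pushed to its end stop with its free edge caught under the lip; it stayed down after release, and I handed the job in at about 13 s (no verdict was returned).

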